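# Hold the amber handle blank in the polariscope's light path

## Robot

A 6-joint arm with a two-finger parallel gripper is mounted at the origin on the work surface. World frame = base frame: x ahead of the robot, y to its left, z up, the work surface at z = 0. Lengths are in m, angles in rad, forces in N, time in s.
With the tool pointing down it reaches from about 0.375 to 0.9 m from the base axis. Payload 3.1 kg.
Tool frame: the origin (TCP) lies midway between the tips of the shut fingers; the grasp point (between the pads) lies 19 mm behind it; z points along the fingers, y is the line along which they close (so a half turn about z gives the same grasp; the last joint's range is limited). The gripper opens to 85 mm and grips with 20 to 120 N. Pads are 22 mm wide; open, the fingers measure 114 mm over their backs; the gripper's body (76 mm by 85 mm) begins 54 mm behind the grasp point. The pads swing forward as they close: fully open they stand 13 mm farther back than shut.
Start: joints at [-1.335, 0.527, 1.433, -0, 1.181, -0.178], TCP at [0.252, -0.572, 0.231] pointing down, gripper open.
Joint ranges: [-3.08, 3.08], [-0.75, 2.2], [0.22, 2.44], [-1.43, 4.57], [0, 2.65], [-2.85, 2.85]. Speed limits (rad/s): [2.79, 2.79, 3.14, 3.14, 3.14, 3.14].

## Interface

Orientations are given as a unit quaternion [x, y, z, w].
In Python, from station import manip gives the robot as it stands. The module is installed in compiled form; this text tells all that it offers.
- The arm moves only by the tool apply_moves, never from a script. Its arguments are lists of equal length, an entry for each row: "claw": the gripper's target within -1 to 1 (fully open at 1, half-way at 0, shut at -1); "travel": the shift along the tool's x, y, z scaled (see below), a list of three; "turn": the turn, a rotation vector about the tool's x, y, z scaled (see below), a list of three. In form: {"claw": [claw, ...], "travel": [[dx, dy, dz], ...], "turn": [[rx, ry, rz], ...]}. A call has 1 to 5 rows; each row is the pose to reach, as a shift and turn from the pose commanded when the call began, along the tool's axes at that moment, turning the shorter way round; what a row does not reach only later rows make up. The controller multiplies each number of a shift by 800 mm and each number of a turn by 180 degrees. A row lasts 1/12 s, in which the tool goes at most 41.7 mm and 7.16 degrees, less where a joint would pass 70% of its speed; a pose out of reach is approached as far as the arm can. A call with a number of a shift or a turn outside -1 to 1 is refused whole. A call with a gripper value outside its range is refused whole. The fingers move at their own pace and stop on an object; "newtons" is the grip in N (left out, the last holds). Time passes only in rows, so rows that repeat a pose let the fingers close. It gives the time, the measured TCP pose, the force, the opening and the grip force at its end, in the units of the state.
- manip.sense(): the state, without advancing time (a new reading comes with each control period).
- manip.snapshot(name): name is "scene" or "top"; returns a dict with "pixels" (480x640x3 uint8, red, green, blue), "depth" (480x640 float32, m along the optical axis (not along the pixel's ray), 0 where there is no reading), "intrinsics" (3x3 intrinsics, pixels), "R" (3x3) and "t" (3): a world point X has camera coordinates R X + t. Camera axes: x right, y down, z forward; pixel columns grow to the right and rows downward; lengths in m; the calibration is good to about 2 mm. A picture is of the moment at which its call begins.
- manip.sign_off(): hands the job in; it is judged then, once.
The state is a dict: "t": time; "q": joint angles; "qd": joint speeds; "tau": joint torques, N m; "tcp_pos": TCP position; "tool_rot": TCP orientation; "force": force on the tool from outside, world axes, zero at the start; "ft_torque": the same for the moment, N m; "finger_gap": opening from 0.0 (shut) to 1.0 (fully open); "gripper_force": force on a finger pad.
Only numpy, scipy, OpenCV 4.12 (cv2) and the standard library are available. Lean on these libraries where they do the work, as an engineer would, in place of code of your own. Each camera call takes 0.05 s, during which the arm holds its last target. There are 200 camera calls.

## Task

Check the amber cast-resin handle blank for stress: swing the polariscope's clear dust cover right up and lay it gently back on its stop, then take the amber blank from the tray with the gripper on its two frosted faces only, never touching the polished ones. Hold it upright in the open bay without knocking it against the instrument, centred in the light path with a polished face turned squarely to the lamp window, and finish while still holding it there, still and touching nothing but the gripper. Leave the other blanks and everything else on the bench where they are.

Things in the scene. Friction and masses are not known exactly. Their poses are not given: they have to be found in the camera images.
- polariscope: Bench polariscope, fixed: base plate 185 x 370 x 15 mm and two blue housings 170 mm wide (x), tops 125 mm above the table: lamp house (local y -180 to -60; stop posts on it at x +-72, y -88, 40 mm high) and viewing head (y 60 to 170; dial out to 192, eyepiece to x -146). Origin: underside, below the middle of the sample bay between them; z up; light runs along y. Turned up to 0.25 rad.
- beam (a point): Middle of the light path and of the bay, 80 mm above the table, halfway between the bright round lamp window (44 mm) and the dark viewer window. Axes of the polariscope; light along y. The bay is open on top when the cover is up: 120 mm long (y), 150 mm wide (x) between clear 5 mm panels, their tops 120 mm and its floor 15 mm above the table.
- cover (a joint): Angle (rad) of the clear acrylic dust cover: 0 = closed, flat over the bay; it swings up and over towards the lamp house (local -y) and meets its stop at 1.83, 15 degrees past upright. Starts 0 to 0.3. Friction hinge, about 0.28 N m: the cover, 0.3 kg, stays at any angle it is left at.
- cover_hinge (a point): Middle of the hinge line, at local (0, -66) mm of the polariscope, 128 mm above the table; the line runs along the polariscope's x. Axes turn with the cover: y from the hinge to the free edge (cover 134 mm long, 165 mm wide, 6 mm thick), z out of its outer face.
- cover_handle (a point): Middle of the cover's handle: a round black bar 10 mm thick, 100 mm long, parallel to the hinge line, on a post at each end (about 85 mm free between), 128 mm from the hinge along the cover and 46 mm off its mid-plane (43 mm above its outer face). Axes turn with the cover.
- amber_blank: See-through amber handle blank, loose, about 0.11 kg, standing on end: 30 mm (x) by 36 mm (y) by 90 mm high. Its two faces across y are frosted: pale matt plates, each 30 x 90 mm and 5 mm thick, 36 mm over both: grip here. Its two faces across x are the polished windows, clear deep amber. Ends matt. Origin: centre of its underside; z up.
- amber_mid (a point): Centre of the amber blank, 45 mm above its underside; same axes as the blank.
- amber_core: The clear amber core of the amber blank with its two polished faces (30 mm along x, 26 mm along y, between the frosted plates): not to be touched by the fingers. Same origin and axes as amber_blank.
- tray: Tray 220 x 220 mm, fixed, grey felt floor 8 mm above the table, wooden rim 18 mm high. The four blanks stand on it about 100 mm apart, in any order, each turned by up to about 0.6 rad from the tray. Origin: centre of its underside.
- green_blank: Green blank, same shape and axes as the amber one: leave standing.
- blue_blank: Blue blank, same shape and axes: leave standing.
- smoke_blank: Dark grey blank, same shape and axes: leave standing.
- spray_can: Spray can, white with a red cap, 65 mm across, 190 mm tall, behind the work area: leave alone. Origin: centre of its underside.
- clamp: Red bar clamp lying flat, 220 x 90 mm, 17 mm high, near the robot on its right: leave alone. Origin: the middle of its bar.
- dust_brush: Hand brush lying behind the polariscope, under 250 mm long: leave alone.
Not all that is in view belongs to the job. There is more than one size of the amber_blank; the job needs the smallest.

How it is judged:
On the way, in this order (a step that is already met when the one before it is completed fails the run):
1. the cover has been swung up onto its stop (value of joint cover above 1.78 rad), for 0.2 s.
2. the amber blank is lifted clear of the tray in the fingers, with the cover up (height (world z) of amber_blank above 0.03 m and contact force between the fingers and amber_blank above 2 N and value of joint cover above 1.7 rad), for 0.2 s.
At the end, for the whole second after the job is handed in: The fingers alone hold the amber blank still in the bay: its centre within 9 mm sideways, 12 mm in height and 30 mm along the light of the middle of the light path, polished faces square to the light and upright within 0.17 rad, not touching the polariscope, cover still open past 1.7 rad (x of amber_mid in the frame of beam between -0.009 and 0.009 m and z of amber_mid in the frame of beam between -0.012 and 0.012 m and y of amber_mid in the frame of beam between -0.03 and 0.03 m and angle between the x axis of amber_blank and the y axis of beam, either way round below 0.17 rad and angle between amber_blank's own z axis and vertical below 0.17 rad and contact force between the fingers and amber_blank above 2 N and contact force between amber_blank and polariscope below 0.1 N and linear speed of amber_blank below 0.03 m/s and value of joint cover above 1.7 rad); the arm keeps its last pose, push and grip.
It fails at once if a finger touched the polished core of the amber blank (contact force between the fingers and amber_core above 0.5 N).
It fails at once if the cover was slammed: faster than 1.2 rad/s onto its stop (past 1.6 rad), or dropped shut ((value of joint cover above 1.6 rad and velocity of joint cover above 1.2 rad/s) or (value of joint cover below 0.2 rad and velocity of joint cover below -1.5 rad/s)).
It fails at once if the amber blank was knocked against the polariscope or its cover (contact force between amber_blank and polariscope above 4 N).
It fails at once if another blank was knocked over or shifted (distance of any of green_blank, blue_blank, smoke_blank from where it was at the start of the episode above 0.015 m or angle between any of green_blank, blue_blank, smoke_blank's own z axis and vertical above 0.3 rad).
It fails at once if something else on the bench was moved (distance of any of spray_can, clamp, dust_brush from where it was at the start of the episode above 0.03 m).
It also fails if it takes over 64 s, if anything falls off the work surface, if the arm or the gripper's body presses on something with over 40 N, if the wrist force passes 120 N, or if a joint passes its speed limit or range.

## Working session

There is one attempt and no reset: what is moved stays moved. The work goes in short steps, Python scripts to look and compute and a tool call to move; the robot and the scene stay as the last step left them, time stands still between calls to the robot, and variables do not carry over. Pictures are saved under pics/ and viewed, at most 10 in all, crops included, and the job is handed in when it is done.

Besides the shell and the picture viewer there is one more tool, called in YAML: its name, and indented under it one key for each argument. apply_moves: Moves the arm, as the interface text tells. Shifts and turns lie within -1 to 1; 1 stands for 800 mm of shift or 180 degrees of turn. Its arguments: {"type":"object","properties":{"claw":{"type":"array","items":{"type":"number"}},"travel":{"type":"array","items":{"type":"array","items":{"type":"number"}}},"turn":{"type":"array","items":{"type":"array","items":{"type":"number"}}},"newtons":{"type":"number"}},"required":["claw","travel","turn"]}

```bash
mkdir -p pics
cat > h.py <<'E'
from station import manip
import numpy as np, cv2
from scipy.spatial.transform import Rotation as Rn
def snap(n):
    return manip.snapshot(n)
def world(s,u,v,d):
    K=s["intrinsics"];c=np.stack([(u-K[0,2])/K[0,0]*d,(v-K[1,2])/K[1,1]*d,d],-1)
    return (c-s["t"])@s["R"]
def cloud(s):
    v,u=np.mgrid[0:480,0:640];return world(s,u,v,s["depth"])
def proj(s,X):
    c=s["R"]@np.asarray(X)+s["t"];p=s["intrinsics"]@c;return p[:2]/p[2]
E
python3 - <<'E'
from h import *
np.set_printoptions(precision=4,suppress=True)
for n in("scene","top"):
    s=snap(n);cv2.imwrite(f"pics/{n}0.png",s["pixels"][:,:,::-1]);np.savez(f"{n}0.npz",**s)
    print(n,s["intrinsics"][0],-s["R"].T@s["t"],s["R"])
print(manip.sense())
E
```

```text
scene [484.2605   0.     319.1881] [1.1748 0.1496 0.9102] [[-0.1543  0.988  -0.0056]
 [ 0.7524  0.1138 -0.6488]
 [-0.6404 -0.1043 -0.761 ]]
top [460.057    0.     310.3596] [0.4413 0.0575 1.0998] [[-0.0298 -0.9995  0.0122]
 [-0.996   0.0286 -0.0845]
 [ 0.0841 -0.0146 -0.9964]]
{'t': 0.1, 'q': array([-1.3345,  0.5283,  1.4337,  0.    ,  1.1814, -0.1785]), 'qd': array([-0.0021,  0.001 , -0.0033, -0.0002, -0.0015,  0.0005]), 'tau': array([ -0.0005, -44.3305, -17.8587,  -0.0002,   0.0039,   0.    ]), 'tcp_pos': array([ 0.2518, -0.5714,  0.2305]), 'tool_rot': array([ 0.9786,  0.2059, -0.    , -0.0009]), 'force': array([-0.7116,  0.4866, -0.0246]), 'ft_torque': array([-0.033 , -0.0013, -0.0239]), 'gripper_force': 0.0, 'finger_gap': 0.9951914786749403}
```

View pics/scene0.png

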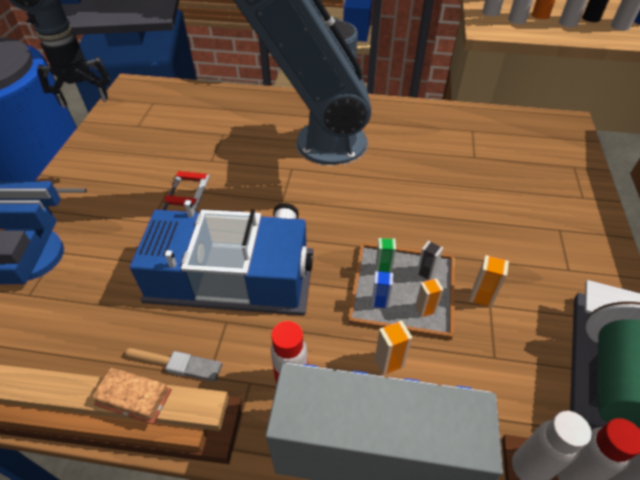

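View pics/top0.png

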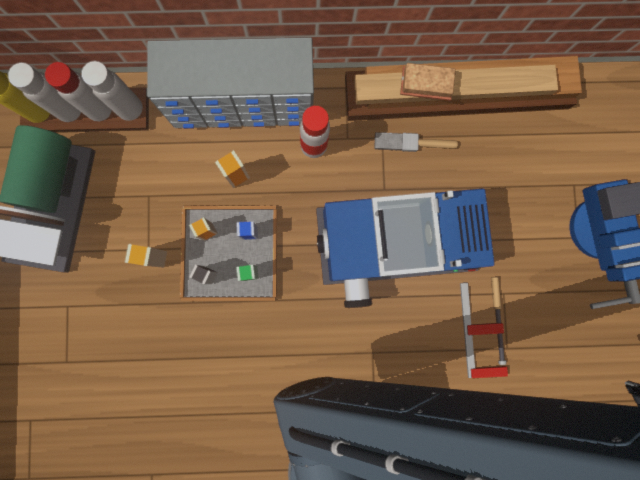

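The scene view shows the polariscope at (225,255), its black handle at (248,235), the tray at (400,290) with the small amber blank at (430,298), and larger amber decoys at (490,280) and (393,348). In the top view the handle is at (382,235), the lamp house with its slots at (470,230), and the tray amber at (202,229).

Run:
```python
from h import *
np.set_printoptions(precision=4,suppress=True)
for n in("top","scene"):
    s=dict(np.load(f"{n}0.npz"));P=cloud(s);hsv=cv2.cvtColor(s["pixels"],cv2.COLOR_RGB2HSV);H,S,V=[hsv[...,i].astype(int) for i in range(3)]
    X,Y,Z=P[...,0],P[...,1],P[...,2]; reg=(X>.3)&(X<.75)&(Y<.75)&(Y>-.5)
    print(n)
    m=reg&(abs(Z-.125)<.006)&(H>100)&(H<125)&(S>120)
    m=cv2.morphologyEx(m.astype(np.uint8),cv2.MORPH_OPEN,np.ones((3,3)))>0
    k,l,st,_=cv2.connectedComponentsWithStats(m.astype(np.uint8))
    big=np.isin(l,[i for i in range(1,k) if st[i,4]>300])
    q=P[big];print("blue z",np.median(q[:,2]),cv2.minAreaRect(q[:,:2].astype(np.float32)*1000))
    for i in range(1,k):
        if st[i,4]>300:
            w=P[l==i];print(' comp',st[i],cv2.minAreaRect(w[:,:2].astype(np.float32)*1000))
    # handle: dark points
    m=reg&(V<60)&(Z>.13)&(Z<.26)
    k,l,st,_=cv2.connectedComponentsWithStats(m.astype(np.uint8))
    for i in range(1,k):
        if st[i,4]>40:
            w=P[l==i];print(' dark',st[i],w.mean(0),cv2.minAreaRect(w[:,:2].astype(np.float32)*1000),np.percentile(w[:,2],[5,50,95]))
    for nm,m in dict(amber=(H>8)&(H<24)&(S>200)&(V>120),).items():
        m=m&(Z>.02)&(Z<.3)&(X>.3)&(X<.8)
        k,l,st,_=cv2.connectedComponentsWithStats(m.astype(np.uint8))
        for i in range(1,k):
            if st[i,4]>60:
                w=P[l==i];zt=np.percentile(w[:,2],95);t=w[w[:,2]>zt-.008];print(' ',nm,st[i],'ztop',zt,t.mean(0))
    # blank tops
    m=(X>.3)&(X<.75)&(Y>.2)&(Y<.6)&(Z>.075)&(Z<.16)
    k,l,st,_=cv2.connectedComponentsWithStats(m.astype(np.uint8))
    for i in range(1,k):
        if st[i,4]>60:
            w=P[l==i];zt=np.percentile(w[:,2],95);t=w[w[:,2]>zt-.006]
            print('  top',st[i],zt,cv2.minAreaRect(t[:,:2].astype(np.float32)*1000))
s=dict(np.load("top0.npz"));c=[cv2.resize(s["pixels"][a:b,e:f,::-1],None,fx=4,fy=4,interpolation=cv2.INTER_CUBIC) for a,b,e,f in((190,290,180,280),(180,280,400,500))]
s2=dict(np.load("scene0.npz"));
c2=cv2.resize(s2["pixels"][165:315,120:320,::-1],None,fx=4,fy=4)
cv2.imwrite("pics/c1.png",c[0]);cv2.imwrite("pics/c2.png",c2)
```

```text
top
blue z 0.12415809666928602 ((533.2844848632812, -168.0106658935547), (167.19679260253906, 347.6143493652344), 3.688124656677246)
 comp [ 436  189   57   81 2941] ((541.0036010742188, -288.1390380859375), (167.09805297851562, 106.80105590820312), 4.036896228790283)
 comp [ 325  200   53   80 3556] ((525.9754028320312, -44.47882843017578), (166.01876831054688, 99.77436828613281), 3.8355302810668945)
 dark [379 211   6  32  49] [ 0.5454 -0.1019  0.179 ] ((545.2635498046875, -101.447021484375), (63.90706253051758, 5.326083183288574), 3.64984393119812) [0.1769 0.1794 0.1813]
  top [ 46 143  23  51 654] 0.12570893783464684 ((721.3908081054688, 595.9553833007812), (9.090106010437012, 55.47568893432617), 88.06980895996094)
  top [215 151  24  30 403] 0.12027937881589636 ((698.6470336914062, 214.6646728515625), (41.39455795288086, 47.03766632080078), 30.98076820373535)
  top [ 48 215  16  10  97] 0.1212079370589585 ((588.5966796875, 596.7484130859375), (5.68972635269165, 14.235893249511719), 84.02423095703125)
  top [189 218  23  20 277] 0.09970509855321237 ((564.8973999023438, 284.424560
[... 1519 characters left out ...]
1205909 ((507.4460144042969, 410.7652893066406), (47.99155044555664, 44.294403076171875), 79.73435974121094)
  top [420 278  24  23 353] 0.09883524382546521 ((565.4428100585938, 284.1282958984375), (32.64332580566406, 37.131744384765625), 26.38426399230957)
  top [585 292  18  33 226] 0.11865873636642475 ((589.6353759765625, 597.14013671875), (6.182300567626953, 15.831589698791504), 86.83615112304688)
  top [385 321  28  37 664] 0.11975247501705118 ((700.0339965820312, 214.5214385986328), (41.38672637939453, 48.57215881347656), 32.673194885253906)
  top [599 343  26  54 754] 0.1251164024461247 ((724.0330810546875, 595.1055297851562), (9.671432495117188, 51.91957473754883), 89.84220123291016)
```

View pics/c1.png

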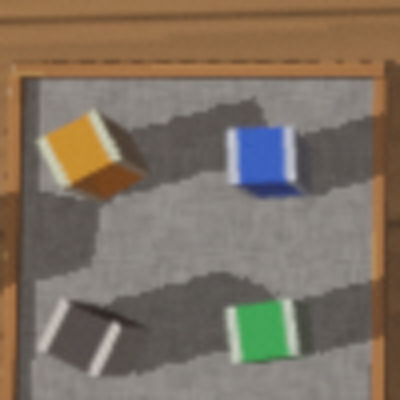

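View pics/c2.png

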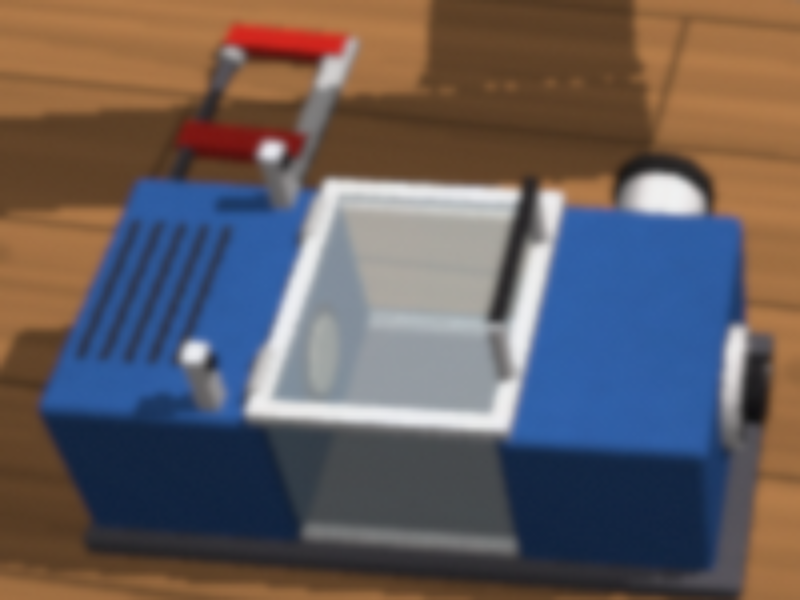

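The crop shows the amber blank's frosted plates at lower left (52,170) and upper right (112,140). The cover is closed, with the bar near the viewing head, so the polariscope yaw is about 0.062 rad and θ about 0. The handle sits where the geometry predicts (y -0.102, top z 0.179).

```bash
cat >> h.py <<'E'
import json
YAW=.063; O=np.array([.5347,-.1634,0]); RL=Rn.from_euler('z',YAW)
def loc(x,y,z): return O+RL.apply([x,y,z])
def down(a): # tool x at yaw a, z down
    return Rn.from_matrix(np.array([[np.cos(a),np.sin(a),0],[np.sin(a),-np.cos(a),0],[0,0,-1.]]).T)
def plan(way,p,R,per=5):
    """way: (pos,Rot,claw,n) ; prints apply_moves calls, chaining rounded poses"""
    poses=[];p=np.array(p,float);cp,cR=p,R
    for q,Q,c,n in way:
        rv=(cR.inv()*Q).as_rotvec()
        for i in range(1,n+1): poses.append((cp+(np.array(q)-cp)*i/n,cR*Rn.from_rotvec(rv*i/n),c))
        cp,cR=np.array(q),Q
    for k in range(0,len(poses),per):
        T,U,C=[],[],[]
        for q,Q,c in poses[k:k+per]:
            T.append(np.round(R.inv().apply(q-p)/.8,3).tolist());U.append((np.round((R.inv()*Q).as_rotvec()/np.pi,3)+0.).tolist());C.append(c)
        print(json.dumps(dict(claw=C,travel=T,turn=U)))
        p=p+R.apply(np.array(T[-1])*.8);R=R*Rn.from_rotvec(np.array(U[-1])*np.pi)
    print('end',p.round(4),np.degrees(R.as_rotvec()).round(2))
    np.savez('cmd.npz',p=p,R=R.as_quat())
def cmd():
    d=np.load('cmd.npz');return d['p'],Rn.from_quat(d['R'])
def bar(th):
    return loc(0,-66e-3+.128*np.cos(th)-.046*np.sin(th),.128+.128*np.sin(th)+.046*np.cos(th))
E
python3 - <<'E'
from h import *
s=manip.sense();R=Rn.from_quat(s['tool_rot']);b=bar(0);print(b)
D=down(YAW)
plan([(b+[0,0,.085],D,.18,15),(b+[0,0,.03],D,.1,3),(b-[0,0,.012],D,.1,2)],[.252,-.572,.231],R)
E
```

```text
[ 0.53079658 -0.101523    0.174     ]
{"claw": [0.18, 0.18, 0.18, 0.18, 0.18], "travel": [[0.037, -0.027, -0.002], [0.074, -0.053, -0.005], [0.111, -0.08, -0.007], [0.148, -0.106, -0.009], [0.185, -0.133, -0.011]], "turn": [[0.0, 0.0, 0.007], [0.0, 0.0, 0.015], [0.0, 0.0, 0.022], [0.0, 0.0, 0.03], [0.0, 0.0, 0.037]]}
{"claw": [0.18, 0.18, 0.18, 0.18, 0.18], "travel": [[0.034, -0.03, -0.003], [0.068, -0.061, -0.005], [0.102, -0.092, -0.007], [0.135, -0.122, -0.009], [0.169, -0.153, -0.012]], "turn": [[0.0, 0.0, 0.008], [0.0, 0.0, 0.015], [0.0, 0.0, 0.023], [0.0, 0.0, 0.03], [0.0, 0.0, 0.038]]}
{"claw": [0.18, 0.18, 0.18, 0.18, 0.18], "travel": [[0.03, -0.034, -0.002], [0.06, -0.069, -0.004], [0.09, -0.103, -0.007], [0.119, -0.138, -0.009], [0.149, -0.172, -0.011]], "turn": [[0.0, 0.0, 0.007], [0.0, 0.0, 0.015], [-0.001, 0.0, 0.022], [-0.001, 0.0, 0.029], [-0.001, 0.0, 0.037]]}
{"claw": [0.1, 0.1, 0.1, 0.1, 0.1], "travel": [[0.0, -0.0, 0.023], [0.0, -0.0, 0.046], [0.0, -0.0, 0.069], [0.0, -0.0, 0.095], [0.0, -0.0, 0.121]], "turn": [[0.0, 0.0, 0.0], [0.0, 0.0, 0.0], [0.0, 0.0, 0.0], [0.0, 0.0, 0.0], [0.0, 0.0, 0.0]]}
end [ 0.5306 -0.1018  0.1621] [ 1.7984e+02  5.6600e+00 -1.0000e-02]
```

apply_moves:
  claw: [0.18, 0.18, 0.18, 0.18, 0.18]
  travel:
    - [0.037, -0.027, -0.002]
    - [0.074, -0.053, -0.005]
    - [0.111, -0.08, -0.007]
    - [0.148, -0.106, -0.009]
    - [0.185, -0.133, -0.011]
  turn:
    - [0.0, 0.0, 0.007]
    - [0.0, 0.0, 0.015]
    - [0.0, 0.0, 0.022]
    - [0.0, 0.0, 0.03]
    - [0.0, 0.0, 0.037]
  newtons: 25

```text
t: 0.52
tcp_pos: [0.3448, -0.4133, 0.2398]
tool_rot: [0.989, 0.148, -0.0, -0.0]
force: [0.3, 0.7, 0.0]
finger_gap: 0.591
gripper_force: 0.0
```

apply_moves:
  claw: [0.18, 0.18, 0.18, 0.18, 0.18]
  travel:
    - [0.034, -0.03, -0.003]
    - [0.068, -0.061, -0.005]
    - [0.102, -0.092, -0.007]
    - [0.135, -0.122, -0.009]
    - [0.169, -0.153, -0.012]
  turn:
    - [0.0, 0.0, 0.008]
    - [0.0, 0.0, 0.015]
    - [0.0, 0.0, 0.023]
    - [0.0, 0.0, 0.03]
    - [0.0, 0.0, 0.038]

```text
t: 0.93
tcp_pos: [0.438, -0.2564, 0.2495]
tool_rot: [0.996, 0.089, -0.0, -0.0]
force: [0.4, -1.1, -0.5]
finger_gap: 0.587
gripper_force: 0.0
```

apply_moves:
  claw: [0.18, 0.18, 0.18, 0.18, 0.18]
  travel:
    - [0.03, -0.034, -0.002]
    - [0.06, -0.069, -0.004]
    - [0.09, -0.103, -0.007]
    - [0.119, -0.138, -0.009]
    - [0.149, -0.172, -0.011]
  turn:
    - [0.0, 0.0, 0.007]
    - [0.0, 0.0, 0.015]
    - [-0.001, 0.0, 0.022]
    - [-0.001, 0.0, 0.029]
    - [-0.001, 0.0, 0.037]

```text
t: 1.35
tcp_pos: [0.5306, -0.0996, 0.2583]
tool_rot: [1.0, 0.031, -0.0, 0.001]
force: [0.4, -0.1, 0.1]
finger_gap: 0.592
gripper_force: 0.0
```

apply_moves:
  claw: [0.1, 0.1, 0.1]
  travel:
    - [0, 0, 0.023]
    - [0, 0, 0.046]
    - [0, 0, 0.046]
  turn:
    - [0, 0, 0]
    - [0, 0, 0]
    - [0, 0, 0]

```text
t: 1.6
tcp_pos: [0.5282, -0.0997, 0.2184]
tool_rot: [0.999, 0.032, -0.003, 0.0]
force: [0.1, 0.6, -0.2]
finger_gap: 0.548
gripper_force: 0.0
```

Run:
```python
from h import *
s=snap("scene");cv2.imwrite("pics/a1.png",cv2.resize(s["pixels"][130:280,150:350,::-1],None,fx=4,fy=4));q=manip.sense();print(q['tcp_pos'],Rn.from_quat(q['tool_rot']).as_matrix().round(3).tolist())
```

```text
[ 0.52891849 -0.10052171  0.21986911] [[0.998, 0.064, -0.005], [0.064, -0.998, -0.001], [-0.005, 0.001, -1.0]]
```

View pics/a1.png

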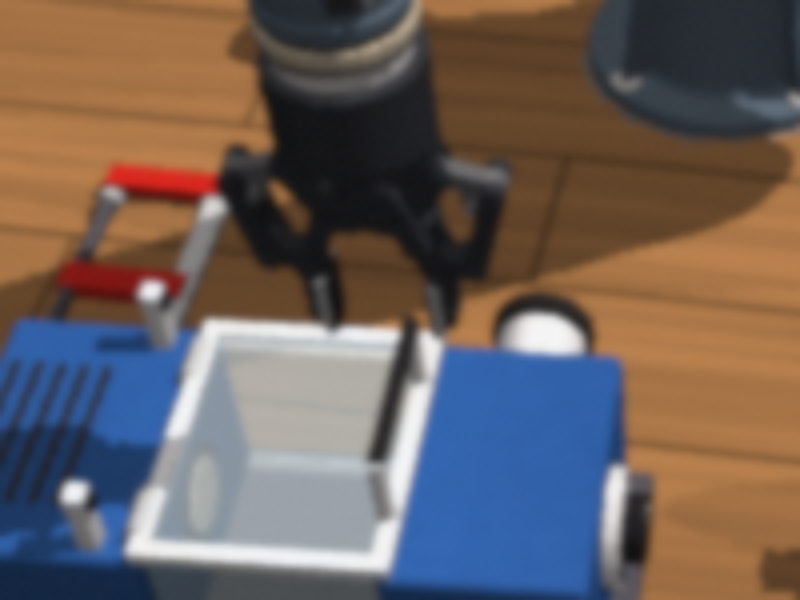

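The fingers straddle the bar: tips at (335,322) and (440,322), with the bar at (393,390) below them. I'll descend and close.

apply_moves:
  claw: [0.1, 0.1, 0.1]
  travel:
    - [0, 0, 0.039]
    - [0, 0, 0.078]
    - [0, 0, 0.078]
  turn:
    - [0, 0, 0]
    - [0, 0, 0]
    - [0, 0, 0]

```text
t: 1.9
tcp_pos: [0.5272, -0.1012, 0.1556]
tool_rot: [1.0, 0.031, -0.004, -0.0]
force: [-0.5, 1.3, -0.3]
finger_gap: 0.55
gripper_force: 0.0
```

apply_moves:
  claw: [-0.3, -0.5, -1, -1, -1]
  travel:
    - [0, 0, 0]
    - [0, 0, 0]
    - [0, 0, 0]
    - [0, 0, 0]
    - [0, 0, 0]
  turn:
    - [0, 0, 0]
    - [0, 0, 0]
    - [0, 0, 0]
    - [0, 0, 0]
    - [0, 0, 0]
  newtons: 25

```text
t: 2.32
tcp_pos: [0.5318, -0.1017, 0.1611]
tool_rot: [1.0, 0.031, 0.002, 0.002]
force: [2.1, 2.9, 2.3]
finger_gap: 0.105
gripper_force: 25.0
```

apply_moves:
  claw: [-1, -1, -1, -1, -1]
  travel:
    - [0, 0, 0]
    - [0, 0, 0]
    - [0, 0, 0]
    - [0, 0, 0]
    - [0, 0, 0]
  turn:
    - [0, 0, 0]
    - [0, 0, 0]
    - [0, 0, 0]
    - [0, 0, 0]
    - [0, 0, 0]

```text
t: 2.73
tcp_pos: [0.5318, -0.1014, 0.1601]
tool_rot: [1.0, 0.031, 0.002, 0.001]
force: [3.2, 4.9, 3.0]
finger_gap: 0.103
gripper_force: 25.1
```

Run:
```python
from h import *
p,R=cmd();p[2]=.1597;off=p-bar(0)
ths=list(np.linspace(0,1.56,27)[1:])+list(np.linspace(1.56,1.86,12)[1:])+[1.86]*3
plan([(bar(t)+off,R,-1,1) for t in ths],p,R)
```

```text
{"claw": [-1, -1, -1, -1, -1], "travel": [[-0.0, 0.004, -0.009], [-0.0, 0.008, -0.019], [-0.0, 0.013, -0.028], [-0.0, 0.018, -0.036], [-0.0, 0.024, -0.045]], "turn": [[0.0, 0.0, 0.0], [0.0, 0.0, 0.0], [0.0, 0.0, 0.0], [0.0, 0.0, 0.0], [0.0, 0.0, 0.0]]}
{"claw": [-1, -1, -1, -1, -1], "travel": [[-0.0, 0.007, -0.008], [-0.0, 0.013, -0.015], [-0.0, 0.021, -0.022], [-0.0, 0.028, -0.029], [-0.0, 0.037, -0.035]], "turn": [[0.0, 0.0, 0.0], [0.0, 0.0, 0.0], [0.0, 0.0, 0.0], [0.0, 0.0, 0.0], [0.0, 0.0, 0.0]]}
{"claw": [-1, -1, -1, -1, -1], "travel": [[-0.0, 0.008, -0.006], [-0.0, 0.017, -0.011], [-0.0, 0.026, -0.016], [0.0, 0.035, -0.02], [0.0, 0.045, -0.023]], "turn": [[0.0, 0.0, 0.0], [0.0, 0.0, 0.0], [0.0, 0.0, 0.0], [0.0, 0.0, 0.0], [0.0, 0.0, 0.0]]}
{"claw": [-1, -1, -1, -1, -1], "travel": [[0.0, 0.009, -0.003], [0.0, 0.019, -0.006], [0.0, 0.029, -0.008], [0.0, 0.04, -0.009], [0.0, 0.05, -0.009]], "turn": [[0.0, 0.0, 0.0], [0.0, 0.0, 0.0], [0.0, 0.0, 0.0], [0.0, 0.0, 0.0], [0.0, 0.0, 0.0]]}
{"claw": [-1, -1, -1, -1, -1], "travel": [[0.0, 0.01, -0.0], [0.0, 0.02, 0.0], [0.0, 0.03, 0.002],
[... 230 characters left out ...]
9, 0.006], [0.0, 0.023, 0.008], [0.0, 0.027, 0.01]], "turn": [[0.0, 0.0, 0.0], [0.0, 0.0, 0.0], [0.0, 0.0, 0.0], [0.0, 0.0, 0.0], [0.0, 0.0, 0.0]]}
{"claw": [-1, -1, -1, -1, -1], "travel": [[0.0, 0.004, 0.002], [0.0, 0.008, 0.004], [0.0, 0.012, 0.007], [0.0, 0.016, 0.009], [0.0, 0.02, 0.012]], "turn": [[0.0, 0.0, 0.0], [0.0, 0.0, 0.0], [0.0, 0.0, 0.0], [0.0, 0.0, 0.0], [0.0, 0.0, 0.0]]}
{"claw": [-1, -1, -1, -1, -1], "travel": [[0.0, 0.004, 0.002], [0.0, 0.008, 0.005], [0.0, 0.008, 0.005], [0.0, 0.008, 0.005], [0.0, 0.008, 0.005]], "turn": [[0.0, 0.0, 0.0], [0.0, 0.0, 0.0], [0.0, 0.0, 0.0], [0.0, 0.0, 0.0], [0.0, 0.0, 0.0]]}
end [ 0.5437 -0.3101  0.2232] [ 1.7984e+02  5.6600e+00 -1.0000e-02]
```

apply_moves:
  claw: [-1, -1, -1, -1, -1]
  travel:
    - [0, 0.004, -0.009]
    - [0, 0.008, -0.019]
    - [0, 0.013, -0.028]
    - [0, 0.018, -0.036]
    - [0, 0.024, -0.045]
  turn:
    - [0, 0, 0]
    - [0, 0, 0]
    - [0, 0, 0]
    - [0, 0, 0]
    - [0, 0, 0]

```text
t: 3.15
tcp_pos: [0.5328, -0.1195, 0.1955]
tool_rot: [1.0, 0.031, 0.001, 0.0]
force: [5.1, 6.4, -2.3]
finger_gap: 0.104
gripper_force: 24.4
```

apply_moves:
  claw: [-1, -1, -1, -1, -1]
  travel:
    - [0, 0.007, -0.008]
    - [0, 0.013, -0.015]
    - [0, 0.021, -0.022]
    - [0, 0.028, -0.029]
    - [0, 0.037, -0.035]
  turn:
    - [0, 0, 0]
    - [0, 0, 0]
    - [0, 0, 0]
    - [0, 0, 0]
    - [0, 0, 0]

```text
t: 3.57
tcp_pos: [0.5346, -0.1469, 0.2247]
tool_rot: [1.0, 0.031, 0.002, -0.002]
force: [2.7, 13.7, 8.5]
finger_gap: 0.1
gripper_force: 25.1
```

apply_moves:
  claw: [-1, -1, -1, -1, -1]
  travel:
    - [0, 0.008, -0.006]
    - [0, 0.017, -0.011]
    - [0, 0.026, -0.016]
    - [0, 0.035, -0.02]
    - [0, 0.045, -0.023]
  turn:
    - [0, 0, 0]
    - [0, 0, 0]
    - [0, 0, 0]
    - [0, 0, 0]
    - [0, 0, 0]

```text
t: 3.98
tcp_pos: [0.5367, -0.1838, 0.2443]
tool_rot: [1.0, 0.031, 0.002, -0.001]
force: [1.8, 7.1, 8.2]
finger_gap: 0.105
gripper_force: 25.4
```

apply_moves:
  claw: [-1, -1, -1, -1, -1]
  travel:
    - [0, 0.009, -0.003]
    - [0, 0.019, -0.006]
    - [0, 0.029, -0.008]
    - [0, 0.04, -0.009]
    - [0, 0.05, -0.009]
  turn:
    - [0, 0, 0]
    - [0, 0, 0]
    - [0, 0, 0]
    - [0, 0, 0]
    - [0, 0, 0]

```text
t: 4.4
tcp_pos: [0.5393, -0.2258, 0.251]
tool_rot: [1.0, 0.032, 0.002, 0.001]
force: [2.0, 3.8, 7.0]
finger_gap: 0.106
gripper_force: 26.0
```

Run:
```python
from h import *
s=snap("scene");cv2.imwrite("pics/a2.png",cv2.resize(s["pixels"][110:260,120:320,::-1],None,fx=4,fy=4))
```

```text
(no output)
```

View pics/a2.png

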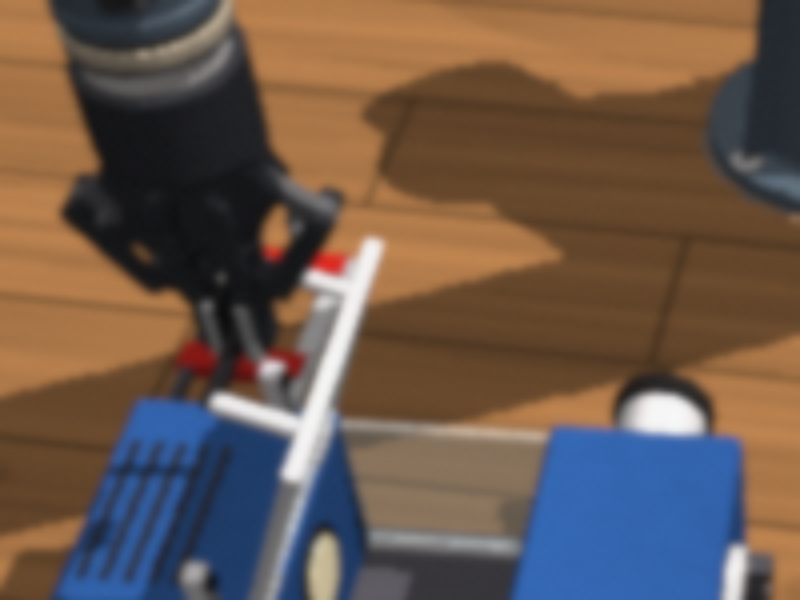

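The cover is at about 70° and the gripper holds the bar at (240,390). The knuckle at (340,195) stays well above the cover edge, so I'll continue slowly.

apply_moves:
  claw: [-1, -1, -1, -1, -1]
  travel:
    - [0, 0.01, 0]
    - [0, 0.02, 0]
    - [0, 0.03, 0.002]
    - [0, 0.04, 0.004]
    - [0, 0.05, 0.006]
  turn:
    - [0, 0, 0]
    - [0, 0, 0]
    - [0, 0, 0]
    - [0, 0, 0]
    - [0, 0, 0]

```text
t: 4.87
tcp_pos: [0.5417, -0.2667, 0.2451]
tool_rot: [1.0, 0.031, 0.001, 0.002]
force: [4.9, 3.5, 5.7]
finger_gap: 0.102
gripper_force: 26.5
```

apply_moves:
  claw: [-1, -1, -1, -1, -1]
  travel:
    - [0, 0.01, 0.003]
    - [0, 0.014, 0.005]
    - [0, 0.019, 0.006]
    - [0, 0.023, 0.008]
    - [0, 0.027, 0.01]
  turn:
    - [0, 0, 0]
    - [0, 0, 0]
    - [0, 0, 0]
    - [0, 0, 0]
    - [0, 0, 0]

```text
t: 5.28
tcp_pos: [0.5428, -0.2882, 0.2367]
tool_rot: [1.0, 0.031, 0.001, 0.002]
force: [4.8, 1.9, 3.5]
finger_gap: 0.101
gripper_force: 26.1
```

apply_moves:
  claw: [-1, -1, -1, -1, -1]
  travel:
    - [0, 0.004, 0.002]
    - [0, 0.008, 0.004]
    - [0, 0.012, 0.007]
    - [0, 0.016, 0.009]
    - [0, 0.02, 0.012]
  turn:
    - [0, 0, 0]
    - [0, 0, 0]
    - [0, 0, 0]
    - [0, 0, 0]
    - [0, 0, 0]

```text
t: 5.7
tcp_pos: [0.5438, -0.304, 0.227]
tool_rot: [1.0, 0.032, 0.001, 0.002]
force: [5.1, 2.0, 4.2]
finger_gap: 0.102
gripper_force: 26.4
```

apply_moves:
  claw: [-1, -1, -1, -1, -1]
  travel:
    - [0, 0.004, 0.002]
    - [0, 0.008, 0.005]
    - [0, 0.008, 0.005]
    - [0, 0.008, 0.005]
    - [0, 0.008, 0.005]
  turn:
    - [0, 0, 0]
    - [0, 0, 0]
    - [0, 0, 0]
    - [0, 0, 0]
    - [0, 0, 0]

```text
t: 6.12
tcp_pos: [0.5439, -0.3064, 0.2255]
tool_rot: [1.0, 0.032, 0.001, -0.002]
force: [2.5, 11.6, 15.6]
finger_gap: 0.102
gripper_force: 27.5
```

Run:
```python
from h import *
p,R=cmd();D=down(.478);A=np.array([.565,.2843,0])
u=p+[0,0,.14]
plan([(p,R,-.35,4),(u,R,-.35,6),(A+[0,0,.27],D,.6,16),(A+[0,0,.20],D,.6,4)],p,R)
```

```text
{"claw": [-0.35, -0.35, -0.35, -0.35, -0.35], "travel": [[0.0, 0.0, 0.0], [0.0, 0.0, 0.0], [0.0, 0.0, 0.0], [0.0, 0.0, 0.0], [-0.0, 0.0, -0.029]], "turn": [[0.0, 0.0, 0.0], [0.0, 0.0, 0.0], [0.0, 0.0, 0.0], [0.0, 0.0, 0.0], [0.0, 0.0, 0.0]]}
{"claw": [-0.35, -0.35, -0.35, -0.35, -0.35], "travel": [[-0.0, 0.0, -0.029], [-0.0, 0.0, -0.058], [-0.0, 0.0, -0.088], [-0.0, 0.0, -0.117], [-0.0, 0.0, -0.146]], "turn": [[0.0, 0.0, 0.0], [0.0, 0.0, 0.0], [0.0, 0.0, 0.0], [0.0, 0.0, 0.0], [0.0, 0.0, 0.0]]}
{"claw": [0.6, 0.6, 0.6, 0.6, 0.6], "travel": [[0.005, -0.046, 0.007], [0.009, -0.092, 0.014], [0.014, -0.139, 0.022], [0.018, -0.185, 0.029], [0.023, -0.231, 0.036]], "turn": [[0.0, 0.0, -0.008], [0.0, 0.0, -0.017], [0.0, 0.0, -0.025], [0.0, 0.0, -0.033], [0.0, 0.0, -0.041]]}
{"claw": [0.6, 0.6, 0.6, 0.6, 0.6], "travel": [[0.01, -0.045, 0.007], [0.021, -0.091, 0.015], [0.031, -0.136, 0.022], [0.042, -0.181, 0.029], [0.052, -0.226, 0.036]], "turn": [[0.0, 0.0, -0.009], [0.0, 0.0, -0.017], [0.0, 0.0, -0.025], [0.0, 0.0, -0.033], [0.0, 0.0, -0.042]]}
{"claw": [0.6, 0.6, 0.6, 0.6, 0.6], "travel": [[0.017, -0.044, 0.007], [0.033, -0.087, 0.015], [0.049, -0.131, 0.022], [0.066, -0.174, 0.029], [0.082, -0.218, 0.036]], "turn": [[0.0, 0.0, -0.008], [0.0, 0.0, -0.016], [0.0, 0.0, -0.024], [0.0, 0.0, -0.033], [0.0, 0.0, -0.041]]}
{"claw": [0.6, 0.6, 0.6, 0.6, 0.6], "travel": [[0.022, -0.041, 0.008], [0.022, -0.041, 0.029], [0.022, -0.041, 0.051], [0.022, -0.041, 0.073], [0.022, -0.041, 0.095]], "turn": [[0.0, 0.0, -0.008], [0.0, 0.0, -0.008], [0.0, 0.0, -0.008], [0.0, 0.0, -0.008], [0.0, 0.0, -0.008]]}
end [0.5651 0.2843 0.2   ] [ 1.7482e+02  4.2560e+01 -3.0000e-02]
```

apply_moves:
  claw: [-0.35, -0.35, -0.35, -0.35, -0.35]
  travel:
    - [0, 0, 0]
    - [0, 0, 0]
    - [0, 0, 0]
    - [0, 0, 0]
    - [0, 0, -0.029]
  turn:
    - [0, 0, 0]
    - [0, 0, 0]
    - [0, 0, 0]
    - [0, 0, 0]
    - [0, 0, 0]

```text
t: 6.53
tcp_pos: [0.5402, -0.3085, 0.241]
tool_rot: [1.0, 0.031, -0.005, -0.002]
force: [-0.7, -0.2, -0.2]
finger_gap: 0.325
gripper_force: 0.0
```

apply_moves:
  claw: [-0.35, -0.35, -0.35, -0.35, -0.35]
  travel:
    - [0, 0, -0.029]
    - [0, 0, -0.058]
    - [0, 0, -0.088]
    - [0, 0, -0.117]
    - [0, 0, -0.146]
  turn:
    - [0, 0, 0]
    - [0, 0, 0]
    - [0, 0, 0]
    - [0, 0, 0]
    - [0, 0, 0]

```text
t: 6.95
tcp_pos: [0.5427, -0.3102, 0.3634]
tool_rot: [1.0, 0.031, -0.001, 0.001]
force: [-0.3, -0.5, 0.1]
finger_gap: 0.325
gripper_force: 0.0
```

Run:
```python
from h import *
s=snap("scene");cv2.imwrite("pics/a3.png",s["pixels"][:,:,::-1])
```

```text
(no output)
```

View pics/a3.png

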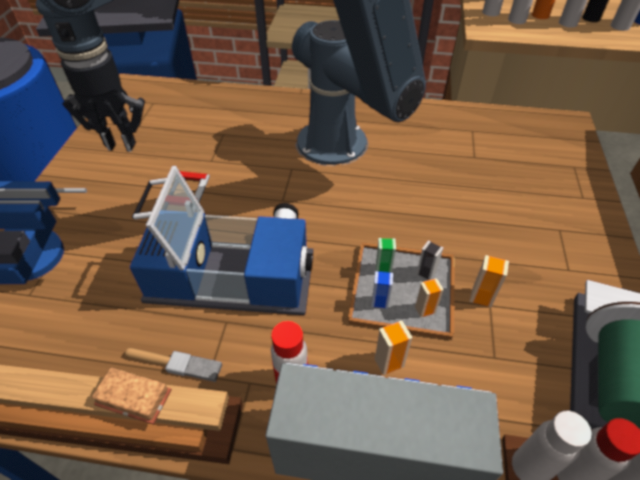

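The cover rests on its stop (frame at (178,215)), the bay is open at (225,265), and the blanks are undisturbed. Next, the tray.

apply_moves:
  claw: [0.6, 0.6, 0.6, 0.6, 0.6]
  travel:
    - [0.005, -0.046, 0.007]
    - [0.009, -0.092, 0.014]
    - [0.014, -0.139, 0.022]
    - [0.018, -0.185, 0.029]
    - [0.023, -0.231, 0.036]
  turn:
    - [0, 0, -0.008]
    - [0, 0, -0.017]
    - [0, 0, -0.025]
    - [0, 0, -0.033]
    - [0, 0, -0.041]

```text
t: 7.42
tcp_pos: [0.5494, -0.1232, 0.3325]
tool_rot: [0.995, 0.096, -0.001, 0.002]
force: [0.1, 0.7, -0.6]
finger_gap: 0.801
gripper_force: 0.0
```

apply_moves:
  claw: [0.6, 0.6, 0.6, 0.6, 0.6]
  travel:
    - [0.01, -0.045, 0.007]
    - [0.021, -0.091, 0.015]
    - [0.031, -0.136, 0.022]
    - [0.042, -0.181, 0.029]
    - [0.052, -0.226, 0.036]
  turn:
    - [0, 0, -0.009]
    - [0, 0, -0.017]
    - [0, 0, -0.025]
    - [0, 0, -0.033]
    - [0, 0, -0.042]

```text
t: 7.83
tcp_pos: [0.5562, 0.0622, 0.3033]
tool_rot: [0.987, 0.161, -0.001, 0.002]
force: [-0.2, -0.1, -0.2]
finger_gap: 0.798
gripper_force: 0.0
```

apply_moves:
  claw: [0.6, 0.6, 0.6, 0.6, 0.6]
  travel:
    - [0.017, -0.044, 0.007]
    - [0.033, -0.087, 0.015]
    - [0.049, -0.131, 0.022]
    - [0.066, -0.174, 0.029]
    - [0.082, -0.218, 0.036]
  turn:
    - [0, 0, -0.008]
    - [0, 0, -0.016]
    - [0, 0, -0.024]
    - [0, 0, -0.033]
    - [0, 0, -0.041]

```text
t: 8.25
tcp_pos: [0.5632, 0.2483, 0.2737]
tool_rot: [0.974, 0.225, -0.001, 0.002]
force: [0.8, -0.9, 0.1]
finger_gap: 0.803
gripper_force: 0.0
```

apply_moves:
  claw: [0.6, 0.6, 0.6, 0.6, 0.6]
  travel:
    - [0.022, -0.041, 0.008]
    - [0.022, -0.041, 0.029]
    - [0.022, -0.041, 0.051]
    - [0.022, -0.041, 0.073]
    - [0.022, -0.041, 0.095]
  turn:
    - [0, 0, -0.008]
    - [0, 0, -0.008]
    - [0, 0, -0.008]
    - [0, 0, -0.008]
    - [0, 0, -0.008]

```text
t: 8.67
tcp_pos: [0.5646, 0.284, 0.197]
tool_rot: [0.972, 0.237, -0.001, 0.002]
force: [0.3, 0.1, 0.4]
finger_gap: 0.798
gripper_force: 0.0
```

apply_moves:
  claw: [0.6, 0.6]
  travel:
    - [0, 0, 0.06]
    - [0, 0, 0.06]
  turn:
    - [0, 0, 0]
    - [0, 0, 0]

```text
t: 8.83
tcp_pos: [0.5608, 0.2821, 0.1442]
tool_rot: [0.972, 0.236, -0.007, 0.002]
force: [-1.5, -0.8, -1.3]
finger_gap: 0.798
gripper_force: 0.0
```

Run:
```python
from h import *
q=manip.sense();p=q['tcp_pos'];R=Rn.from_quat(q['tool_rot']);print(p,R.as_matrix().round(3).tolist())
ims=[]
for n,c in(("scene",(180,330,350,550)),("top",(150,300,110,310))):
    s=snap(n);P=cloud(s);ims.append(cv2.resize(s["pixels"][c[0]:c[1],c[2]:c[3],::-1],None,fx=2,fy=2))
    m=(abs(P[...,0]-.565)<.04)&(abs(P[...,1]-.284)<.04)&(abs(P[...,2]-.098)<.006)
    w=P[m];print(n,len(w),cv2.minAreaRect(w[:,:2].astype(np.float32)*1000) if len(w)>20 else '')
cv2.imwrite("pics/a4.png",np.hstack(ims))
```

```text
[0.56076215 0.28208277 0.14421015] [[0.888, 0.459, -0.012], [0.459, -0.888, -0.008], [-0.014, 0.001, -1.0]]
scene 241 ((565.9130249023438, 283.9129638671875), (32.18461990356445, 38.37806701660156), 27.902023315429688)
top 118 ((562.1131591796875, 278.36920166015625), (20.4560546875, 28.227996826171875), 24.232250213623047)
```

View pics/a4.png

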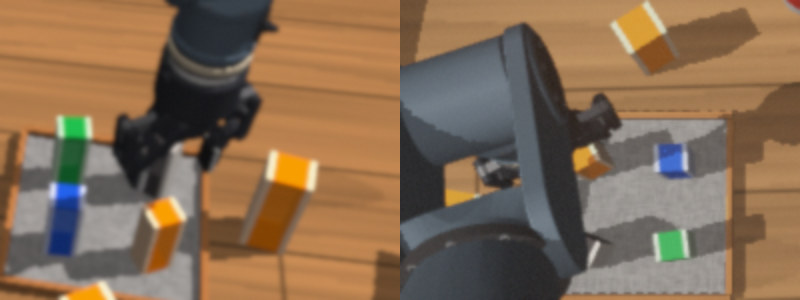

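The fingers straddle the amber blank (top at (165,215) in the left half) with the frosted plates facing them. Now descending and gripping.

apply_moves:
  claw: [0.6, 0.6, 0.6, 0.6, 0.6]
  travel:
    - [0, 0, 0.03]
    - [0, 0, 0.06]
    - [0, 0, 0.09]
    - [0, 0, 0.115]
    - [0, 0, 0.127]
  turn:
    - [0, 0, 0]
    - [0, 0, 0]
    - [0, 0, 0]
    - [0, 0, 0]
    - [0, 0, 0]

```text
t: 9.35
tcp_pos: [0.5652, 0.2835, 0.0488]
tool_rot: [0.972, 0.236, -0.0, 0.002]
force: [-1.0, 0.1, -0.6]
finger_gap: 0.8
gripper_force: 0.0
```

apply_moves:
  claw: [0.6, 0.3, 0.1, -0.05, -1]
  travel:
    - [0, 0, 0]
    - [0, 0, 0]
    - [0, 0, 0]
    - [0, 0, 0]
    - [0, 0, 0]
  turn:
    - [0, 0, 0]
    - [0, 0, 0]
    - [0, 0, 0]
    - [0, 0, 0]
    - [0, 0, 0]
  newtons: 30

```text
t: 9.77
tcp_pos: [0.5662, 0.2843, 0.0512]
tool_rot: [0.972, 0.237, 0.002, 0.001]
force: [-0.0, 0.1, 4.9]
finger_gap: 0.416
gripper_force: 31.7
```

apply_moves:
  claw: [-1, -1, -1, -1]
  travel:
    - [0, 0, 0]
    - [0, 0, 0]
    - [0, 0, 0]
    - [0, 0, 0]
  turn:
    - [0, 0, 0]
    - [0, 0, 0]
    - [0, 0, 0]
    - [0, 0, 0]

```text
t: 10.1
tcp_pos: [0.5662, 0.2843, 0.0512]
tool_rot: [0.972, 0.237, 0.002, 0.001]
force: [0.0, -0.3, 6.8]
finger_gap: 0.418
gripper_force: 31.7
```

Run:
```python
from h import *
s=manip.sense();print(s['tcp_pos'],Rn.from_quat(s['tool_rot']).as_matrix().round(3).tolist(),s['force'],s['q'])
p,R=cmd();p=p-[0,0,.1496];print(p)
T=down(np.pi/2+YAW);B=loc(0,.006,0)
print(B)
plan([(p+[0,0,.05],R,-1,3),(p+[0,0,.20],R,-1,5),(B+[0,0,.25],T,-1,17),(B+[0,0,.20],T,-1,3)],p,R)
```

```text
[0.56623647 0.28426252 0.05119808] [[0.888, 0.46, 0.004], [0.46, -0.888, -0.002], [0.002, 0.004, -1.0]] [ 0.0279999  -0.26083191  6.77947094] [ 0.29062019  0.7714124   1.53693791 -0.0041581   0.83038241  1.3865119 ]
[0.56508874 0.28429278 0.05040302]
[ 0.53432225 -0.1574119   0.        ]
{"claw": [-1, -1, -1, -1, -1], "travel": [[-0.0, 0.0, -0.021], [-0.0, 0.0, -0.042], [-0.0, 0.0, -0.062], [-0.0, 0.0, -0.1], [-0.0, 0.0, -0.137]], "turn": [[0.0, 0.0, 0.0], [0.0, 0.0, 0.0], [0.0, 0.0, 0.0], [0.0, 0.0, 0.0], [0.0, 0.0, 0.0]]}
{"claw": [-1, -1, -1, -1, -1], "travel": [[-0.0, 0.0, -0.038], [-0.0, 0.0, -0.075], [-0.0, 0.0, -0.113], [-0.017, 0.028, -0.113], [-0.034, 0.056, -0.113]], "turn": [[0.0, 0.0, 0.0], [0.0, 0.0, 0.0], [0.0, 0.0, 0.0], [0.0, 0.0, -0.022], [0.0, 0.0, -0.043]]}
{"claw": [-1, -1, -1, -1, -1], "travel": [[-0.021, 0.025, 0.0], [-0.041, 0.05, 0.0], [-0.062, 0.076, 0.0], [-0.082, 0.101, 0.0], [-0.103, 0.126, 0.001]], "turn": [[0.0, 0.0, -0.022], [0.0, 0.0, -0.044], [0.0, 0.0, -0.065], [0.0, 0.0, -0.087], [0.0, 0.0, -0.109]]}
{"claw": [-1, -1, -1, -1, -1], "travel": [[-0.028, 0.017, -0.0], [-0.055, 0.034, -0.0], [-0.083, 0.051, -0.0], [-0.111, 0.068, -0.0], [-0.139, 0.085, -0.0]], "turn": [[0.0, 0.0, -0.021], [0.0, 0.0, -0.043], [0.0, 0.0, -0.064], [0.0, 0.0, -0.086], [0.0, 0.0, -0.108]]}
{"claw": [-1, -1, -1, -1, -1], "travel": [[-0.032, 0.007, -0.0], [-0.064, 0.013, 0.0], [-0.095, 0.02, 0.0], [-0.127, 0.027, 0.0], [-0.159, 0.033, 0.0]], "turn": [[0.0, 0.0, -0.021], [0.0, 0.0, -0.043], [0.0, 0.0, -0.065], [0.0, 0.0, -0.086], [0.0, 0.0, -0.108]]}
{"claw": [-1, -1, -1], "travel": [[-0.0, 0.0, 0.021], [-0.0, 0.0, 0.042], [-0.0, 0.0, 0.063]], "turn": [[0.0, 0.0, 0.0], [0.0, 0.0, 0.0], [0.0, 0.0, 0.0]]}
end [ 0.5341 -0.1573  0.1998] [ 1.2318e+02  1.3118e+02 -9.0000e-02]
```

apply_moves:
  claw: [-1, -1, -1, -1, -1]
  travel:
    - [0, 0, -0.021]
    - [0, 0, -0.042]
    - [0, 0, -0.062]
    - [0, 0, -0.1]
    - [0, 0, -0.137]
  turn:
    - [0, 0, 0]
    - [0, 0, 0]
    - [0, 0, 0]
    - [0, 0, 0]
    - [0, 0, 0]

```text
t: 10.52
tcp_pos: [0.5638, 0.2838, 0.159]
tool_rot: [0.972, 0.237, -0.002, 0.002]
force: [-0.1, 0.1, -1.0]
finger_gap: 0.416
gripper_force: 30.9
```

apply_moves:
  claw: [-1, -1, -1, -1, -1]
  travel:
    - [0, 0, -0.038]
    - [0, 0, -0.075]
    - [0, 0, -0.113]
    - [-0.017, 0.028, -0.113]
    - [-0.034, 0.056, -0.113]
  turn:
    - [0, 0, 0]
    - [0, 0, 0]
    - [0, 0, 0]
    - [0, 0, -0.022]
    - [0, 0, -0.043]

```text
t: 10.93
tcp_pos: [0.5624, 0.233, 0.2524]
tool_rot: [0.952, 0.305, 0.003, 0.002]
force: [-0.0, -1.7, -2.0]
finger_gap: 0.416
gripper_force: 30.9
```

apply_moves:
  claw: [-1, -1, -1, -1, -1]
  travel:
    - [-0.021, 0.025, 0]
    - [-0.041, 0.05, 0]
    - [-0.062, 0.076, 0]
    - [-0.082, 0.101, 0]
    - [-0.103, 0.126, 0.001]
  turn:
    - [0, 0, -0.022]
    - [0, 0, -0.044]
    - [0, 0, -0.065]
    - [0, 0, -0.087]
    - [0, 0, -0.109]

```text
t: 11.35
tcp_pos: [0.5514, 0.1012, 0.2492]
tool_rot: [0.887, 0.461, -0.001, 0.001]
force: [0.9, -0.3, -1.8]
finger_gap: 0.416
gripper_force: 30.9
```

apply_moves:
  claw: [-1, -1, -1, -1, -1]
  travel:
    - [-0.028, 0.017, 0]
    - [-0.055, 0.034, 0]
    - [-0.083, 0.051, 0]
    - [-0.111, 0.068, 0]
    - [-0.139, 0.085, 0]
  turn:
    - [0, 0, -0.021]
    - [0, 0, -0.043]
    - [0, 0, -0.064]
    - [0, 0, -0.086]
    - [0, 0, -0.108]

```text
t: 11.77
tcp_pos: [0.5425, -0.0289, 0.2495]
tool_rot: [0.797, 0.604, -0.001, 0.001]
force: [0.6, 0.6, -1.6]
finger_gap: 0.416
gripper_force: 30.9
```

apply_moves:
  claw: [-1, -1, -1, -1, -1]
  travel:
    - [-0.032, 0.007, 0]
    - [-0.064, 0.013, 0]
    - [-0.095, 0.02, 0]
    - [-0.127, 0.027, 0]
    - [-0.159, 0.033, 0]
  turn:
    - [0, 0, -0.021]
    - [0, 0, -0.043]
    - [0, 0, -0.065]
    - [0, 0, -0.086]
    - [0, 0, -0.108]

```text
t: 12.18
tcp_pos: [0.5334, -0.1584, 0.2499]
tool_rot: [0.683, 0.73, -0.001, 0.001]
force: [-0.0, -0.4, -1.0]
finger_gap: 0.417
gripper_force: 30.9
```

apply_moves:
  claw: [-1, -1, -1]
  travel:
    - [0, 0, 0.01]
    - [0, 0, 0.02]
    - [0, 0, 0.02]
  turn:
    - [0, 0, 0]
    - [0, 0, 0]
    - [0, 0, 0]

```text
t: 12.43
tcp_pos: [0.5322, -0.1563, 0.2319]
tool_rot: [0.685, 0.729, -0.001, -0.001]
force: [-0.7, 0.2, -0.6]
finger_gap: 0.413
gripper_force: 30.9
```

Run:
```python
from h import *
q=manip.sense();p=q['tcp_pos'];R=Rn.from_quat(q['tool_rot']);print(p,R.as_matrix().round(3).tolist())
for n in("scene","top"):
    s=snap(n);P=cloud(s)
    hsv=cv2.cvtColor(s["pixels"],cv2.COLOR_RGB2HSV);H,S,V=[hsv[...,i].astype(int) for i in range(3)]
    m=(H>8)&(H<24)&(S>200)&(V>90)&(abs(P[...,0]-.53)<.07)&(abs(P[...,1]+.16)<.07)&(P[...,2]>.15)
    w=P[m];print(n,len(w), w.mean(0) if len(w) else '',np.percentile(w,[3,97],0) if len(w) else '')
    if n=="scene": cv2.imwrite("pics/a5.png",cv2.resize(s["pixels"][80:280,120:320,::-1],None,fx=3,fy=3))
    if n=="scene" and len(w)>20:
        n_=np.linalg.svd(w-w.mean(0))[2];print(n_.round(3))
```

```text
[ 0.53216898 -0.1562914   0.23186086] [[-0.062, 0.998, -0.004], [0.998, 0.062, -0.0], [-0.0, -0.004, -1.0]]
scene 91 [ 0.53352247 -0.14256699  0.25326821] [[ 0.52562543 -0.14811574  0.19968975]
 [ 0.55574399 -0.13922698  0.29914632]]
[[-0.092  0.014 -0.996]
 [-0.98  -0.177  0.088]
 [ 0.175 -0.984 -0.03 ]]
top 0
```

View pics/a5.png

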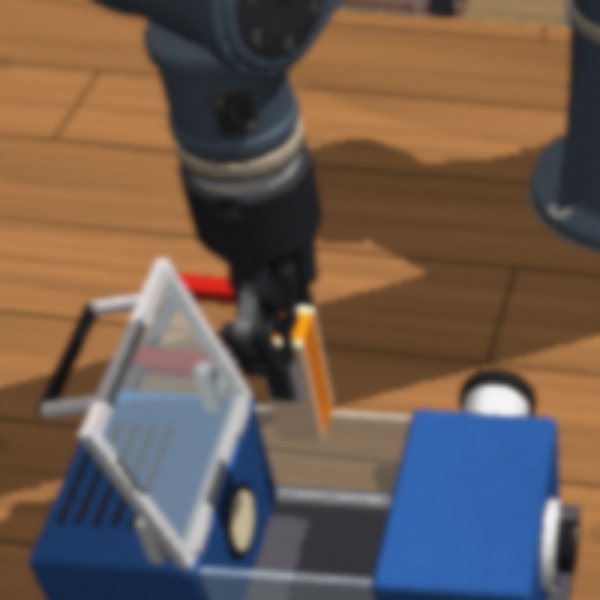

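The blank is held above the open bay: top-front corner near (300,345), bottom near (325,436), cover leaning back on its stop. I'll check its height in the grip by projection.

Run:
```python
from h import *
q=manip.sense();p=q['tcp_pos'];R=Rn.from_quat(q['tool_rot']);print(p,q['qd'].round(3).max())
s=snap("scene")
P=cloud(s)
for nm,dx,dy,dz in(("TFright",.018,.015,.047),("BF",.018,.015,-.043),("TBack",-.018,.015,.047),("BBack",-.018,.015,-.043),("TFleft",.018,-.015,.047)):
    u=proj(s,p+RL.apply([dx,dy,0])+[0,0,dz]);print(nm,((u-[120,80])*3).round(0))
hsv=cv2.cvtColor(s["pixels"],cv2.COLOR_RGB2HSV);H,S,V=[hsv[...,i].astype(int) for i in range(3)]
m=(H>8)&(H<26)&(S>150)&(V>90)
for v in range(178,230,3):
    u=np.where(m[v,212:236])[0]+212
    print((v-80)*3,[( (a-120)*3,P[v,a].round(3).tolist()) for a in u[[0,-1]]] if len(u) else '')
```

```text
[ 0.5332079  -0.15599536  0.23313694] 0.007
TFright [300. 344.]
BF [322. 441.]
TBack [313. 305.]
BBack [333. 403.]
TFleft [253. 341.]
294 
303 
312 [(np.int64(279), [0.523, -0.162, 0.279]), (np.int64(282), [0.524, -0.16, 0.28])]
321 [(np.int64(294), [0.555, -0.139, 0.304]), (np.int64(312), [0.52, -0.142, 0.272])]
330 [(np.int64(291), [0.559, -0.14, 0.3]), (np.int64(312), [0.526, -0.141, 0.269])]
339 [(np.int64(303), [0.545, -0.14, 0.279]), (np.int64(315), [0.522, -0.142, 0.258])]
348 [(np.int64(306), [0.541, -0.141, 0.268]), (np.int64(318), [0.521, -0.142, 0.248])]
357 [(np.int64(306), [0.545, -0.141, 0.263]), (np.int64(318), [0.525, -0.142, 0.244])]
366 [(np.int64(309), [0.544, -0.14, 0.255]), (np.int64(321), [0.522, -0.142, 0.233])]
375 [(np.int64(312), [0.541, -0.141, 0.243]), (np.int64(324), [0.521, -0.142, 0.223])]
384 [(np.int64(312), [0.545, -0.141, 0.239]), (np.int64(324), [0.524, -0.142, 0.218])]
393 [(np.int64(315), [0.542, -0.141, 0.227]), (np.int64(327), [0.521, -0.142, 0.206])]
402 [(np.int64(318), [1.175, 0.15, 0.91]), (np.int64(330), [0.519, -0.142, 0.195])]
411 [(np.int64(318), [0.545, -0.14, 0.214]), (np.int64(327), [0.529, -0.141, 0.197])]
420 [(np.int64(321), [0.542, -0.141, 0.202]), (np.int64(327), [0.531, -0.142, 0.19])]
429 
438 
447
```

The projection matches the held blank to about 1 mm. Descending 155 mm into the bay.

apply_moves:
  claw: [-1, -1, -1, -1, -1]
  travel:
    - [0, 0, 0.02]
    - [0, 0, 0.04]
    - [0, 0, 0.06]
    - [0, 0, 0.075]
    - [0, 0, 0.09]
  turn:
    - [0, 0, 0]
    - [0, 0, 0]
    - [0, 0, 0]
    - [0, 0, 0]
    - [0, 0, 0]

```text
t: 13.0
tcp_pos: [0.5342, -0.1565, 0.1616]
tool_rot: [0.684, 0.73, -0.001, 0.001]
force: [-0.2, -0.9, -0.0]
finger_gap: 0.419
gripper_force: 31.0
```

apply_moves:
  claw: [-1, -1, -1, -1, -1]
  travel:
    - [0, 0, 0.015]
    - [0, 0, 0.03]
    - [0, 0, 0.045]
    - [0, 0, 0.06]
    - [0, 0, 0.075]
  turn:
    - [0, 0, 0]
    - [0, 0, 0]
    - [0, 0, 0]
    - [0, 0, 0]
    - [0, 0, 0]

```text
t: 13.42
tcp_pos: [0.5346, -0.1569, 0.1018]
tool_rot: [0.684, 0.73, -0.001, 0.002]
force: [-0.9, -0.5, -1.9]
finger_gap: 0.417
gripper_force: 31.0
```

apply_moves:
  claw: [-1, -1, -1, -1, -1]
  travel:
    - [0, 0, 0.01]
    - [0, 0, 0.02]
    - [0, 0, 0.029]
    - [0, 0, 0.029]
    - [0, 0, 0.029]
  turn:
    - [0, 0, 0]
    - [0, 0, 0]
    - [0, 0, 0]
    - [0, 0, 0]
    - [0, 0, 0]

```text
t: 13.83
tcp_pos: [0.534, -0.1577, 0.0785]
tool_rot: [0.684, 0.729, -0.001, 0.001]
force: [0.3, -0.5, -0.9]
finger_gap: 0.42
gripper_force: 30.9
```

apply_moves:
  claw: [-1, -1, -1, -1, -1]
  travel:
    - [0, 0, 0]
    - [0, 0, 0]
    - [0, 0, 0]
    - [0, 0, 0]
    - [0, 0, 0]
  turn:
    - [0, 0, 0]
    - [0, 0, 0]
    - [0, 0, 0]
    - [0, 0, 0]
    - [0, 0, 0]

```text
t: 14.25
tcp_pos: [0.5341, -0.158, 0.079]
tool_rot: [0.685, 0.729, -0.001, 0.002]
force: [0.2, 0.1, -0.6]
finger_gap: 0.416
gripper_force: 30.9
```

Run:
```python
from h import *
q=manip.sense();p=q['tcp_pos'];R=Rn.from_quat(q['tool_rot']).as_matrix();print(p,R.round(3).tolist(),abs(q['qd']).max(),q['force'],q['gripper_force'])
print('local',RL.inv().apply(p-O))
for n in ("scene","top"):
    s=snap(n);P=cloud(s);H,S,V=[cv2.cvtColor(s["pixels"],cv2.COLOR_RGB2HSV)[...,i].astype(int) for i in range(3)]
    X,Y,Z=[P[...,i] for i in range(3)]
    m=(X>.42)&(X<.65)&(Y>-.4)&(Y<.05)&(abs(Z-.125)<.006)&(H>100)&(H<125)&(S>120)&(Y>-.1)
    w=P[m];print(n,len(w),cv2.minAreaRect(w[:,:2].astype(np.float32)*1000))
    if n=="scene": cv2.imwrite("pics/a6.png",cv2.resize(s["pixels"][130:280,130:330,::-1],None,fx=4,fy=4))
```

```text
[ 0.53413061 -0.15797907  0.07902215] [[-0.063, 0.998, 0.001], [0.998, 0.063, -0.003], [-0.003, 0.001, -1.0]] 0.001610041487012816 [ 0.23481203  0.12181637 -0.63417503] 30.935617089271545
local [-0.00022697  0.00544602  0.07902215]
scene 2963 ((531.1002807617188, -48.53417205810547), (167.04290771484375, 108.56561279296875), 3.5236685276031494)
top 1756 ((557.3312377929688, -46.60786819458008), (104.91812896728516, 108.61940002441406), 3.0697383880615234)
```

View pics/a6.png

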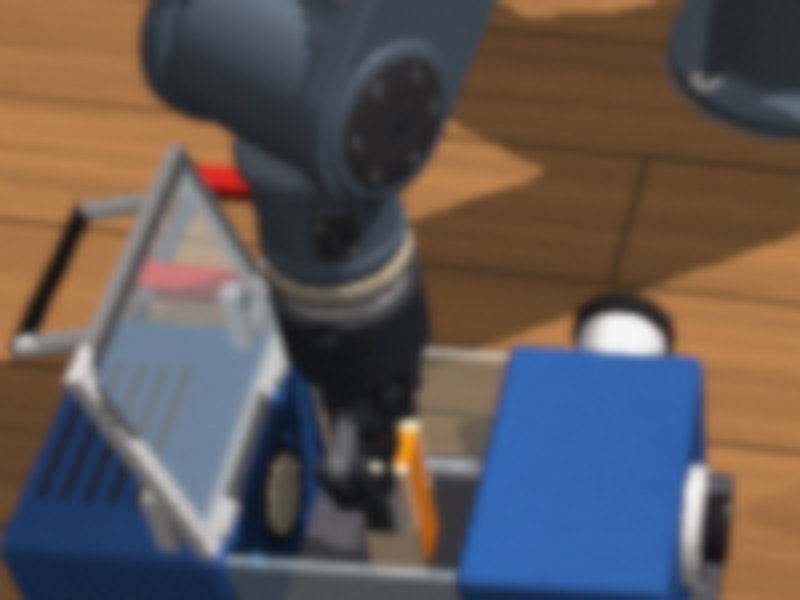

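The blank hangs upright in the bay at (415,490), the cover is on its stop, and nothing touches the housings. The pose is within tolerance, so I'm handing in.

```bash
python3 -c "
from station import manip
print(manip.sign_off())"
```

```text
the job is handed in; nothing more can be done
None
```

The cover is up on its stop, and I handed in with the amber blank held still by its frosted faces in the bay, about 1 mm from centre in height and 6 mm along the light by my measurements; the judge returned no verdict.

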